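# Open the ratchet clamp of the dispenser

### The job

The white push dispenser beside the bamboo riser is clamped to the riser's side board and has to come off for refilling. With a fingertip, press down the release button on top of the clamp's sliding jaw and, keeping it down, push the jaw back along its bar, away from the side board, as far as it goes; then take the hand away. Do not work the dispenser's push plate, and leave everything that stands on the riser in its place.

Things in the scene. Friction and masses are not known exactly. Their poses are not given: they have to be found in the camera images.
- riser: Fixed two-level bamboo riser, 220 (x) by 420 (y) mm, with two 15 mm side boards 175 mm high at its y ends; lower deck 35 mm and upper deck 135 mm above the table. Origin: centre of its underside on the table. It stands in a different place and yaw each time.
- dispenser: Fixed white push dispenser, 203 mm high, on the table against the outer (+y) face of the riser's side board. Origin: at table level on that outer face, midway across the clamp's bar; axes parallel to the riser's. It fills x -74 to +42 (foot to -90) and y +11 to +90 mm. Its clamp bar runs level from its top in -y, over the side board and the upper deck.
- jaw (a joint): Black sliding jaw on the bar, 30 mm wide (x), 60 mm long (y), 141 to 232 mm above the table. Value: how far it is pushed back in the dispenser's -y: 0 (start) clamped on the side board's inner face, 0.096 m at the stop pin. The ratchet blocks pushing back unless the release button is down; then it slides with about 2.5 N of friction and stays where it is left.
- release (a joint): Grey release button on top of the jaw, 24 mm (x) by 34 mm (y), standing 13 mm proud of the jaw's saddle. Value: how far it is pressed down, 0 to 0.009 m; spring-loaded, 2 N to start and 6 N at the bottom. The ratchet is free from about 0.003 m on, and catches again when the button comes up.
- button_top (a point): Centre of the release button's top face, 213 mm above the table when not pressed; it moves with the button and the jaw. Its axes are parallel to the dispenser's. Nothing on the +y side stands higher than 203 mm.
- push_face (a point): On the upright face of the jaw's push block, a block 30 mm wide (x), 18 mm long (y), that rises 19 mm above the button's top behind it, 21 mm in -y from the button's centre. The face looks in +y, towards the button: a fingertip holding the button down pushes the jaw by it. It moves with the jaw; this point is 222 mm above the table.
- bar_end (a point): Top of the free end of the clamp's steel bar, 193 mm above the table, 186 mm in -y from the dispenser's origin: the way from there to here is the way to push. The bar is 10 mm wide, 16 mm high, toothed underneath, with a stop pin across it 6 mm before its end.
- pusher (a joint): The dispenser's own grey push plate, 44 by 50 mm, on its -x face about 130 mm above the table. Value: how far it is pushed in, 0 to 0.012 m. Not to be worked.
- jar: Closed coffee jar with a green lid, 72 mm across, 112 mm high, standing loose on the upper deck beyond the bar's end. Origin: centre of its underside.
- canister: Small clear canister with a steel lid, 50 mm across, 58 mm high, standing loose on the upper deck beside the bar, on its +x side. Origin: centre of its underside.
- spoon: Stainless spoon, 150 mm long, lying loose on the upper deck by the other side board. Origin: underside of its middle.
- mug: Yellow enamel mug, 76 mm across, 74 mm high, standing loose on the lower deck, near its +x edge. Origin: centre of its underside.

How it is judged:
On the way, in this order (a step that is already met when the one before it is completed fails the run):
1. the release button is pressed while the jaw is still clamped on the side board (value of joint release above 0.003 m and value of joint jaw below 0.012 m), for 0.05 s.
2. the jaw is pushed back to the stop (value of joint jaw above 0.088 m), for 0.1 s.
At the end, for the whole second after the job is handed in: The jaw is within 8 mm of the stop at the bar's end (jaw joint over 0.088 m) and at rest, the release button is up again (under 4 mm), the dispenser's push plate is out, and jar, canister, spoon and mug stand or lie within 20 mm of where they were, upright and at rest (value of joint jaw above 0.088 m and velocity of joint jaw between -0.005 and 0.005 m/s and value of joint release below 0.004 m and value of joint pusher below 0.003 m and distance of each of jar, canister, spoon, mug from where it was at the start of the episode below 0.02 m and linear speed of each of jar, canister, spoon, mug below 0.02 m/s and angle between each of jar, canister, mug's own z axis and vertical below 0.15 rad); the robot touches nothing.
It fails at once if the dispenser's push plate is worked (over 6 mm) (value of joint pusher above 0.006 m).
It fails at once if a thing on the riser is lifted (15 mm or more) (height (world z) of any of jar, canister, spoon above 0.15 m or height (world z) of mug above 0.05 m).
It fails at once if a thing on the riser is pushed over or shoved more than 30 mm (distance of any of jar, canister, spoon, mug from where it was at the start of the episode above 0.03 m or angle between any of jar, canister, mug's own z axis and vertical above 0.5 rad).
It also fails if it takes over 32 s, if anything falls off the work surface, if the arm or the gripper's body presses on something with over 40 N, if the wrist force passes 120 N, or if a joint passes its speed limit or range.

### The arm

A 6-joint arm with a two-finger parallel gripper is mounted at the origin on the work surface. World frame = base frame: x ahead of the robot, y to its left, z up, the work surface at z = 0. Lengths are in m, angles in rad, forces in N, time in s.
With the tool pointing down it reaches from about 0.425 to 0.95 m from the base axis. Payload 3.5 kg.
Tool frame: the origin (TCP) lies on the centre line of the jaws, within the pads' length; the fingertips stand tip_extent ahead of it and the grasp point (between the pads) lies 2 mm behind it (tip_extent is the distance from the TCP to the fingertips, in m); z points along the fingers, y is the direction in which the jaws open and shut (so a half turn about z gives the same grasp; the last joint's range is limited). The gripper opens to 85 mm and grips with 20 to 120 N. Pads are 22 mm wide; open, the fingers measure 114 mm over their backs; the gripper's body (76 mm by 85 mm) begins 54 mm behind the grasp point. The pads swing forward as they close: fully open they stand 13 mm farther back than shut.
Start: joints at [-1.308, 0.286, 1.577, -0, 1.279, -0.15], TCP at [0.271, -0.618, 0.248] pointing down, gripper open.
Joint ranges: [-2.77, 2.77], [-0.9, 2.22], [0.21, 2.48], [-1.53, 4.67], [0.24, 2.81], [-2.84, 2.84]. Speed limits (rad/s): [2.79, 2.79, 3.14, 3.14, 3.14, 3.14].

### API

Orientations are given as a unit quaternion [x, y, z, w].
In Python, from plant import * gives the robot as it stands.
- The arm moves only by the shell command python3 -m crank 'ROWS' [FORCE]. ROWS is JSON, a list of rows, each a list of 7 numbers: the gripper's target within -1 to 1 (shut at 1, half-way at 0, fully open at -1), then the shift along the tool's x, y, z in cm, then the turn, a rotation vector about the tool's x, y, z in degrees. In form: [[fingers, tx, ty, tz, wx, wy, wz], ...]. A call has 1 to 5 rows; each row shifts and turns the commanded pose from where the row before left it, along the tool's axes as they then stand; what a row does not reach is not made up. A row lasts 1/10 s, in which the tool goes at most 50 mm and 8.59 degrees, less where a joint would pass 70% of its speed; a pose out of reach is approached as far as the arm can. A call is refused whole if a number of a shift passes 5 or a number of a turn 8.59, either way. A call with a gripper value outside its range is refused whole. The fingers move at their own pace and stop on an object; FORCE is the grip in N (left out, the last holds). Time passes only in rows, so rows that do not move let the fingers close. It gives the time, the measured TCP pose, the force and the opening at its end, in the units of the state.
- get_state(): the state, without advancing time (a new reading comes with each control period).
- read_camera(name): name is "side" or "top" or "wrist"; returns a dict with "color" (400x640x3 uint8, red, green, blue), "vfov" (degrees; the focal length in pixels is half the picture's height over the tangent of half this angle, whatever the lens; pixels are square), "cx", "cy" (the principal point, pixels), "cam_to_world" (4x4, takes a point from camera to world coordinates). Camera axes: x right, y up, looking along -z (the intrinsics and any distortion apply to the point x, -y, -z); pixel columns grow to the right and rows downward; lengths in m; the calibration is good to about 2 mm. A picture is of the moment at which its call begins. There is no depth.
- sign_off(): hands the job in, once; it reports no verdict.
Trained networks look in the newest picture that a camera, given by its name, has taken for a name from the list of things; names that differ only in an ending like _2 or _b are one class to them, and where a whole thing is asked for, a point or a joint stands for the part that bears it (a point fixed in the world has none). Each returns a list of dicts, best first, with "p" (0 to 1); they miss things now and then, are a little off and sometimes report something else, mostly with a low value. They report only what shows in the picture. A call takes as long as a camera call.
- trace(thing, camera): "pixels" (400x640 bool, what is visible of it) and "location" ([column, row] in pixels, amid what is visible of it).
- place_of(thing, camera): "location" ([column, row] in pixels: a listed point, or the origin of a listed thing).
The state is a dict: "time": time; "qpos": joint angles; "dq": joint speeds; "joint_efforts": joint torques, N m; "eef_pos": TCP position; "tcp_rot": TCP orientation; "contact_force": force on the tool from outside, world axes, zero at the start; "wrist_torque": the same for the moment, N m; "opening": opening from 0.0 (shut) to 1.0 (fully open).
Only numpy, scipy, OpenCV 4.12 (cv2) and the standard library are available. Lean on these libraries where they do the work, as an engineer would, in place of code of your own. Each camera call takes 0.05 s, during which the arm holds its last target.

## Working session

There is one attempt and no reset: what is moved stays moved. The work goes in short steps, Python scripts to look and compute and a shell command to move; the robot and the scene stay as the last step left them, time stands still between calls to the robot, and variables do not carry over. Pictures are saved under pics/ and viewed, and the job is handed in when it is done.

```bash
mkdir -p pics; ls
cat > h.py <<'E'
from plant import *
import numpy as np, cv2
def K(c):
    f=c["color"].shape[0]/2/np.tan(np.radians(c["vfov"])/2)
    return f,c["cx"],c["cy"]
def ray(c,px):
    f,cx,cy=K(c);T=np.array(c["cam_to_world"])
    d=np.array([(px[0]-cx)/f,-(px[1]-cy)/f,-1.0])
    return T[:3,3],T[:3,:3]@d
def atz(c,px,z):
    o,d=ray(c,px);return o+d*(z-o[2])/d[2]
def proj(c,P):
    f,cx,cy=K(c);T=np.array(c["cam_to_world"])
    p=T[:3,:3].T@(np.array(P)-T[:3,3]);return np.array([cx+f*p[0]/-p[2],cy-f*p[1]/-p[2]])
def tri(rs):
    A=np.zeros((3,3));b=np.zeros(3)
    for o,d in rs:
        d=d/np.linalg.norm(d);M=np.eye(3)-np.outer(d,d);A+=M;b+=M@o
    return np.linalg.solve(A,b)
def save(c,n): cv2.imwrite("pics/"+n+".png",c["color"][:,:,::-1])
E
python3 - <<'E'
from h import *
s=get_state();print({k:np.round(v,4) for k,v in s.items()})
C={}
for n in("side","top","wrist"):
    C[n]=read_camera(n);save(C[n],n+"0");print(n,C[n].keys(),C[n]["vfov"],C[n]["cx"],C[n]["cy"],np.round(C[n]["cam_to_world"],3).tolist())
Z={"button_top":.213,"push_face":.222,"bar_end":.193,"dispenser":0,"riser":0,"jar":.135,"canister":.135,"mug":.035,"spoon":.135}
for t,z in Z.items():
    R=[]
    for n in C:
        for r in place_of(t,n)[:2]:
            print(t,n,round(r["p"],2),np.round(r["location"],1),np.round(atz(C[n],r["location"],z),4))
E
```

```text
pics
{'time': np.float64(0.0), 'qpos': array([-1.308 ,  0.2872,  1.5782,  0.    ,  1.2786, -0.15  ]), 'dq': array([ 0.0002,  0.0006,  0.0017,  0.0011, -0.0007,  0.0002]), 'joint_efforts': array([ 8.00000e-04, -4.05982e+01, -2.92626e+01, -1.00000e-04,
        5.90000e-03,  0.00000e+00]), 'eef_pos': array([ 0.2707, -0.6177,  0.2469]), 'tcp_rot': array([ 9.788e-01,  2.049e-01, -1.000e-04, -1.200e-03]), 'contact_force': array([-0.0798,  0.2768, -0.2108]), 'wrist_torque': array([ 0.0036, -0.0188,  0.0065]), 'opening': np.float64(1.0005)}
side dict_keys(['color', 'vfov', 'cx', 'cy', 'cam_to_world']) 42.4512859788169 314.8207527931206 205.868712004761 [[-0.934, 0.172, -0.312, 0.196], [-0.356, -0.491, 0.795, 0.856], [-0.016, 0.854, 0.52, 0.728], [0.0, 0.0, 0.0, 1.0]]
top dict_keys(['color', 'vfov', 'cx', 'cy', 'cam_to_world']) 48.3378336966269 314.15150773397164 196.88780019330602 [[-0.017, 0.985, -0.173, 0.396], [-0.999, -0.025, -0.046, -0.091], [-0.05, 0.172, 0.984, 0.997], [0.0, 0.0, 0.0, 1.0]]
wrist dict_keys(['color', 'vfov', 'cx', 'cy', 'cam_to_world']) 71.19431115049005 320.1927249930
[... 353 characters left out ...]
 0.5627 -0.0552  0.222 ]
bar_end top 0.67 [385.9 187.4] [ 0.5515 -0.1852  0.193 ]
dispenser side 0.79 [305.5 268.5] [0.5562 0.0047 0.    ]
dispenser top 0.81 [296.3 199.9] [ 0.5653 -0.004   0.    ]
riser side 0.97 [327.4 214. ] [ 0.5874 -0.2298  0.    ]
riser top 0.68 [388.4 186.7] [ 0.5903 -0.2134  0.    ]
jar side 0.58 [353.8 161.7] [ 0.5357 -0.2883  0.135 ]
canister side 0.75 [291.9 171.7] [ 0.6647 -0.185   0.135 ]
canister top 0.74 [433. 195.] [ 0.5453 -0.282   0.135 ]
canister top 0.56 [380.9 135.2] [ 0.6692 -0.1868  0.135 ]
mug side 0.41 [290.4 174.4] [ 0.7412 -0.3437  0.035 ]
spoon side 0.68 [357.4 145.8] [ 0.5552 -0.3844  0.135 ]
spoon top 0.92 [481.2 183.9] [ 0.5647 -0.3757  0.135 ]
```

View pics/side0.png

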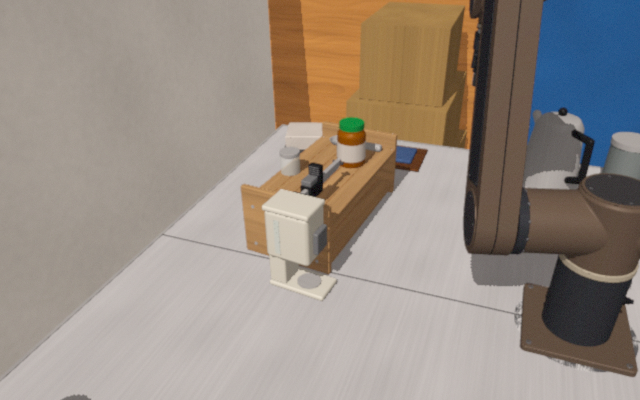

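View pics/top0.png

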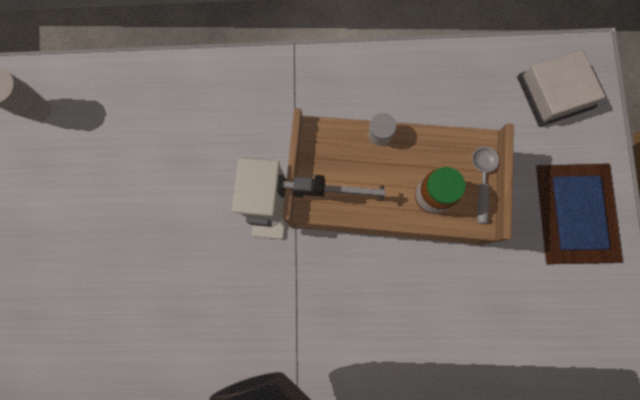

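View pics/wrist0.png

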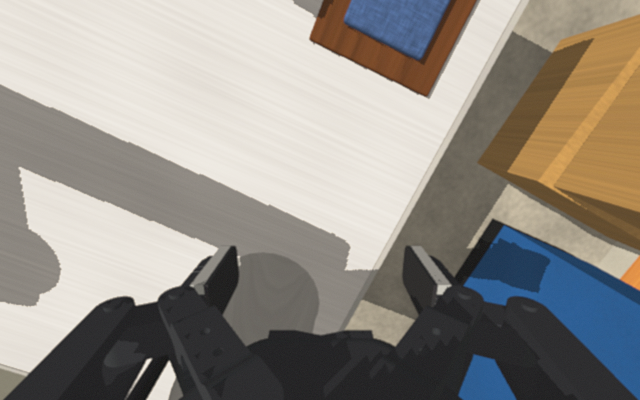

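The side view shows the dispenser at about (295,230), the black jaw at (313,182), the jar at (351,145) and the canister at (290,162). In the top view the jaw is at about (312,186), the bar's end at (383,191), and the jar and canister are clear of both. I'll zoom in to measure more exactly.

Run:
```python
from h import *
C={n:read_camera(n) for n in("side","top")}
def crop(c,x,y,w,h,s,n): cv2.imwrite("pics/"+n+".png",cv2.resize(c["color"][y:y+h,x:x+w,::-1],None,fx=s,fy=s,interpolation=cv2.INTER_CUBIC))
crop(C["top"],225,140,180,110,4.4,"topz1");crop(C["side"],255,145,130,100,6,"sidez1")
T=C["top"]
# rectangle from riser mask
for n in C:
  for t in("riser","jaw","release","bar_end","canister","jar"):
    for r in trace(t,n)[:1]:
        m=r["pixels"].astype(np.uint8);ys,xs=np.nonzero(m)
        print(n,t,round(r["p"],2),np.round(r["location"],1),m.sum(),xs.min(),xs.max(),ys.min(),ys.max())
        if t=="riser":
            cnt=max(cv2.findContours(m,0,1)[0],key=cv2.contourArea)
            print(cv2.approxPolyDP(cv2.convexHull(cnt),4,True)[:,0].tolist())
# fuse button & push face from rays
for t in("button_top","push_face","bar_end"):
    R=[]
    for n in C:
        for r in place_of(t,n)[:1]: R.append(ray(C[n],r["location"]));print(t,n,r["p"],r["location"])
    if len(R)>1: print(t,"tri",tri(R))
```

```text
side riser 0.96 [336.2 189.3] 8598 241 396 121 272
[[395, 134], [392, 190], [327, 272], [310, 268], [323, 182], [367, 129]]
side jaw 0.89 [311.8 180.6] 563 300 322 162 195
side release 0.46 [307.5 180.9] 170 301 316 174 187
side bar_end 0.62 [300.2 235.7] 6514 262 343 158 300
side canister 0.62 [288.7 161.6] 561 279 300 146 175
side jar 0.57 [351.7 143. ] 1343 336 365 117 168
top riser 0.89 [398.  174.6] 21442 283 514 108 244
[[294, 109], [513, 123], [510, 237], [479, 244], [292, 228], [283, 218]]
top jaw 0.59 [307.5 184.9] 612 293 325 174 196
top release 0.59 [303.6 182.4] 246 294 312 176 190
top bar_end 0.69 [273.  188.8] 4778 232 385 157 238
top canister 0.62 [381.8 129.4] 719 368 396 113 145
button_top side 0.75 [329.2, 217.2]
button_top top 0.82 [300.9, 183.5]
button_top tri [ 0.54454484 -0.031518    0.12819511]
push_face side 0.61 [314.5, 172.8]
push_face top 0.63 [313.2, 182.8]
push_face tri [ 0.55606452 -0.05434131  0.21597008]
bar_end side 0.82 [340.6, 157.9]
bar_end top 0.87 [386.8, 189.9]
bar_end tri [ 0.54283402 -0.18762926  0.1920048 ]
```

View pics/topz1.png

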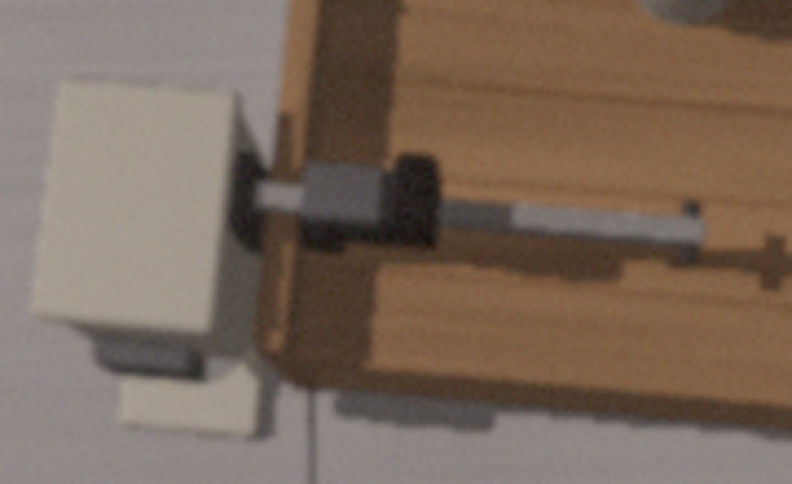

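View pics/sidez1.png

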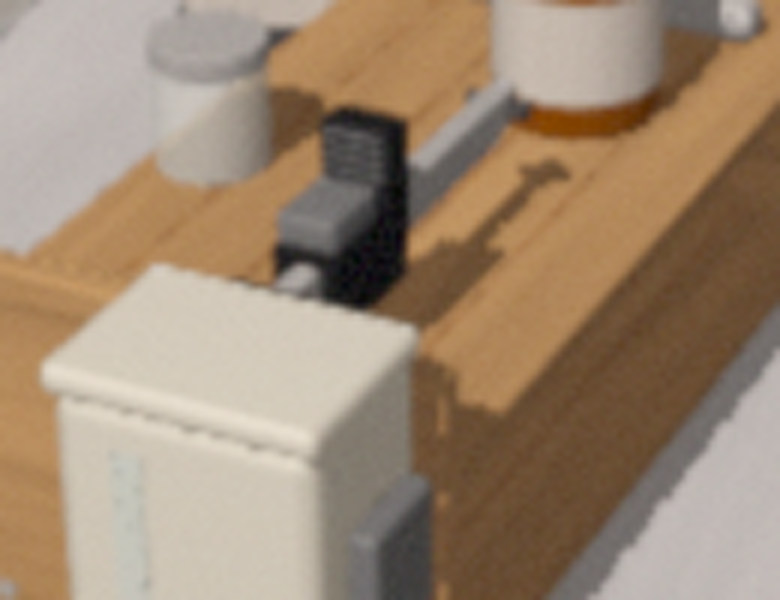

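Run:
```python
from h import *
C={n:read_camera(n) for n in("side","top")}
u=lambda x,y:((x+.5)/4.4+225-.5,(y+.5)/4.4+140-.5)
v=lambda x,y:((x+.5)/6+255-.5,(y+.5)/6+145-.5)
t=C["top"];s=C["side"]
print("btn top",atz(t,u(343,192),.213),"side",atz(s,v(328,207),.213),"tri",tri([ray(t,u(343,192)),ray(s,v(328,207))]))
a=atz(t,u(262,195),.193);b=atz(t,u(703,228),.193)
print("bar",a,b,np.degrees(np.arctan2(*(b-a)[[0,1]])))
# riser side edges: near board top outer edges
for p in[(294,109),(513,123),(510,237)]: print(p,atz(t,p,.175))
```

```text
btn top [ 0.55921174 -0.03427921  0.213     ] side [ 0.55531198 -0.02910118  0.213     ] tri [ 0.55868004 -0.03438103  0.2100052 ]
bar [0.56302325 0.00130369 0.193     ] [ 0.54408276 -0.18209603  0.193     ] -174.1037183161233
(294, 109) [ 0.71504402 -0.01665676  0.175     ]
(513, 123) [ 0.67229072 -0.43086091  0.175     ]
(510, 237) [ 0.45782183 -0.4057131   0.175     ]
```

Run:
```python
import plant;print([x for x in dir(plant) if x[0]!='_'],getattr(plant,'tip_extent',None))
from h import *
print(get_state()["time"])
from scipy.spatial.transform import Rotation as R
s=get_state();M=R.from_quat(s["tcp_rot"]).as_matrix();print(M.round(3))
print("tool shift to (.559,-.036,.33)",M.T@(np.array([.559,-.036,.33])-s["eef_pos"])*100)
```

```text
['Unreachable', 'get_state', 'place_of', 'read_camera', 'sign_off', 'tip_extent', 'trace'] 0.017
2.6
[[ 0.916  0.401 -0.   ]
 [ 0.401 -0.916 -0.   ]
 [-0.     0.    -1.   ]]
tool shift to (.559,-.036,.33) [ 49.7582543  -41.77295686  -8.16649323]
```

```bash
python3 -m crank '[[1,0,0,-4,0,0,0],[1,0,0,-4,0,0,0],[1,3.5,-3,0,0,0,0],[1,3.5,-3,0,0,0,0],[1,3.5,-3,0,0,0,0]]' 60
python3 -m crank '[[1,3.5,-3,0,0,0,0],[1,3.5,-3,0,0,0,0],[1,3.5,-3,0,0,0,0],[1,3.5,-3,0,0,0,0],[1,3.5,-3,0,0,0,0]]'
```

```text
time: 3.1
eef_pos: [0.3312, -0.4926, 0.3288]
tcp_rot: [0.979, 0.204, 0.0, 0.0]
contact_force: [-0.0, -0.0, 0.2]
opening: 0.141
time: 3.6
eef_pos: [0.4315, -0.2843, 0.3286]
tcp_rot: [0.979, 0.205, 0.0, 0.0]
contact_force: [1.4, 0.4, 0.0]
opening: -0.004
```

Run:
```python
from h import *
c=read_camera("top");save(c,"top1");s=get_state();print(s["time"],s["eef_pos"],s["qpos"],s["tcp_rot"])
```

```text
3.65 [ 0.43378387 -0.2788294   0.32879935] [-0.77065526 -0.12391803  1.86765255  0.0053693   1.39874708  0.38158979] [ 0.97827377  0.20729989  0.0019488  -0.00184248]
```

```bash
python3 -m crank '[[1,3.5,-2.9,0,0,0,0],[1,3.5,-2.9,0,0,0,0],[1,3.5,-2.9,0,0,0,0],[1,3.5,-2.9,0,0,0,0],[1,3.5,-2.9,0,0,0,0]]'
python3 -m crank '[[1,3.5,-2.9,0,0,0,0],[1,0,0,0,0,0,-7.5],[1,0,0,0,0,0,-7.5],[1,0,0,0,0,0,-7.5],[1,0,0,0,0,0,-7.5]]'
python3 -m crank '[[1,0,0,0,0,0,-7.5],[1,0,0,0,0,0,-7.5],[1,0,0,0,0,0,-7.5],[1,0,0,0,0,0,-7.5],[1,0,0,0,0,0,0]]'
python3 - <<'E'
from h import *
from scipy.spatial.transform import Rotation as R
C={n:read_camera(n) for n in("side","top","wrist")}
for n in C: save(C[n],n+"2")
s=get_state();M=R.from_quat(s["tcp_rot"]).as_matrix();print(s["time"],s["eef_pos"],s["qpos"],M.round(3).tolist())
d=np.array([-.103,-.9947,0])
print("dir in tool",M.T@d)
tgt=np.array([.5592,-.0343,.26])+d*.004
print("shift cm",M.T@(tgt-s["eef_pos"])*100)
for t,z in(("button_top",.213),("push_face",.222),("bar_end",.193)):
  for r in place_of(t,"wrist")[:1]: print(t,r["p"],r["location"],atz(C["wrist"],r["location"],z))
E
```

```text
time: 4.15
eef_pos: [0.5337, -0.0815, 0.3287]
tcp_rot: [0.979, 0.205, 0.0, 0.0]
contact_force: [0.1, -1.3, -0.1]
opening: -0.0
time: 4.65
eef_pos: [0.5536, -0.0424, 0.3283]
tcp_rot: [0.891, 0.454, -0.0, 0.0]
contact_force: [-1.1, -0.4, -0.3]
opening: -0.001
time: 5.15
eef_pos: [0.5536, -0.0427, 0.3284]
tcp_rot: [0.745, 0.667, 0.0, 0.0]
contact_force: [0.4, -0.3, 0.5]
opening: -0.002
5.3 [ 0.55357275 -0.0426083   0.32836451] [-2.59559639e-01 -3.09012986e-02  1.78109431e+00 -1.68779392e-05
  1.39133061e+00 -1.46370105e-01] [[0.113, 0.994, 0.0], [0.994, -0.113, -0.0], [-0.0, 0.0, -1.0]]
dir in tool [-9.99968489e-01  1.00054638e-02  2.71559415e-05]
shift cm [0.48926442 0.46883806 6.83646914]
button_top 0.79 [326.4, 188.3] [ 0.56117716 -0.03368189  0.213     ]
push_face 0.57 [325.4, 215.8] [ 0.55765196 -0.05622235  0.222     ]
```

View pics/wrist2.png

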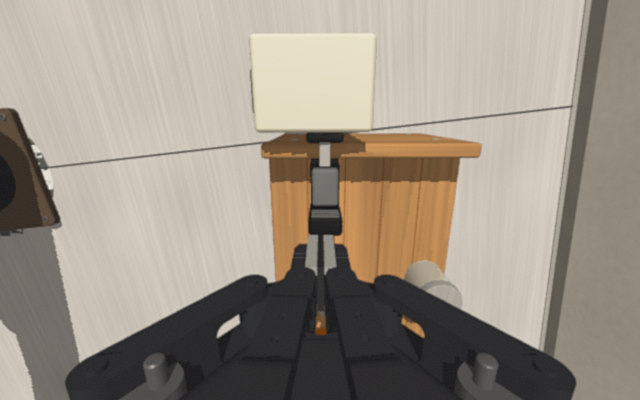

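View pics/side2.png

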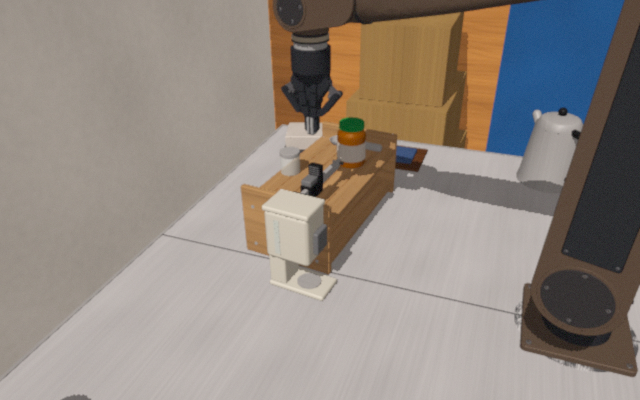

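The wrist view shows the button at (325,187) and the push block at (325,215). Both agree with the top-camera fix, and the side view shows the hand hanging above and clear of everything. Going down next.

```bash
python3 -m crank '[[1,0.6,0.5,2,0,0,0],[1,0,0,3,0,0,0],[1,0,0,2.5,0,0,0],[1,0,0,1,0,0,0],[1,0,0,0,0,0,0]]'
python3 - <<'E'
from h import *
C={n:read_camera(n) for n in("side","wrist")}
for n in C: 
    c=C[n]["color"]; c=c[120:220,250:380] if n=="side" else c[100:300,220:430]
    f=6 if n=="side" else 3
    cv2.imwrite(f"pics/{n}3.png",cv2.resize(c[:,:,::-1],None,fx=f,fy=f,interpolation=2))
s=get_state();print(s["time"],s["eef_pos"],s["contact_force"])
for r in place_of("button_top","wrist")[:1]: print(r["p"],r["location"],atz(C["wrist"],r["location"],.213))
E
```

```text
time: 5.95
eef_pos: [0.5583, -0.0369, 0.2415]
tcp_rot: [0.745, 0.667, -0.001, -0.002]
contact_force: [-0.3, -0.2, 0.3]
opening: 0.003
6.05 [ 0.55981574 -0.03725997  0.24456065] [0.24213815 0.39643538 0.62629475]
0.88 [322.0, 232.8] [ 0.5615704  -0.03371856  0.213     ]
```

View pics/wrist3.png

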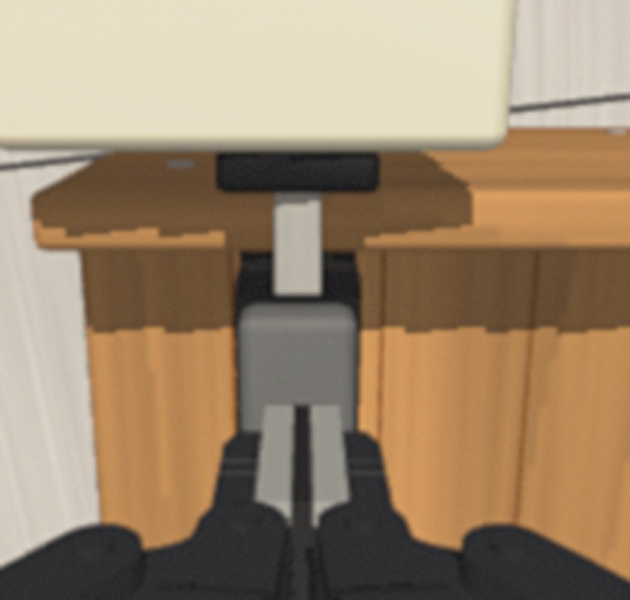

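View pics/side3.png

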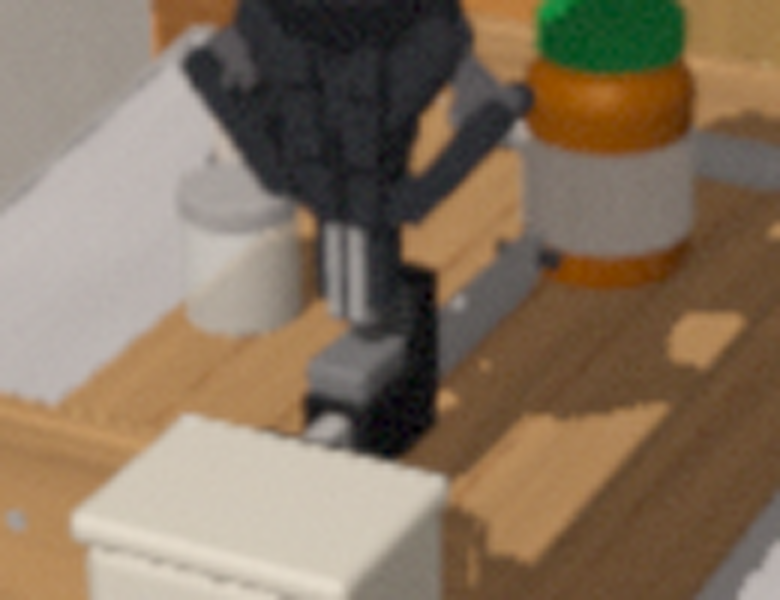

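The tip stands above the button, centred, in front of the push block and with no contact. Pressing.

```bash
python3 -m crank '[[1,0,0,0.7,0,0,0],[1,0,0,0.5,0,0,0],[1,0,0,0,0,0,0]]'; python3 -m crank '[[1,0,0,0.4,0,0,0],[1,0,0,0.3,0,0,0],[1,0,0,0,0,0,0],[1,0,0,0,0,0,0]]'
```

```text
time: 6.4
eef_pos: [0.5588, -0.037, 0.2306]
tcp_rot: [0.745, 0.667, -0.0, -0.001]
contact_force: [0.3, -0.2, 0.6]
opening: 0.002
time: 6.8
eef_pos: [0.5594, -0.0371, 0.225]
tcp_rot: [0.745, 0.667, 0.0, 0.0]
contact_force: [-0.9, 0.9, 3.9]
opening: -0.002
```

```bash
python3 -m crank '[[1,0,0,0.15,0,0,0],[1,-0.5,0,0,0,0,0],[1,-0.5,0,0,0,0,0],[1,-0.5,0,0,0,0,0],[1,0,0,0,0,0,0]]'
```

```text
time: 7.3
eef_pos: [0.5576, -0.0528, 0.223]
tcp_rot: [0.745, 0.667, -0.0, 0.0]
contact_force: [-1.6, 1.9, 5.9]
opening: -0.002
```

```bash
python3 -m crank '[[1,-0.8,0,0,0,0,0],[1,-1,0.01,0,0,0,0],[1,-1,0.01,0,0,0,0],[1,-1,0.01,0,0,0,0],[1,0,0,0,0,0,0]]'
python3 - <<'E'
from h import *
C={n:read_camera(n) for n in("side","wrist")}
c=C["side"]["color"][120:220,250:380];cv2.imwrite("pics/side4.png",cv2.resize(c[:,:,::-1],None,fx=6,fy=6,interpolation=2))
s=get_state();print(s["time"],s["eef_pos"],s["contact_force"])
E
```

```text
time: 7.8
eef_pos: [0.5535, -0.092, 0.223]
tcp_rot: [0.746, 0.666, -0.001, 0.001]
contact_force: [-0.8, -1.6, 4.9]
opening: -0.001
7.9 [ 0.55353811 -0.09192503  0.22302062] [-0.59878318 -2.72568008  5.04642981]
```

View pics/side4.png

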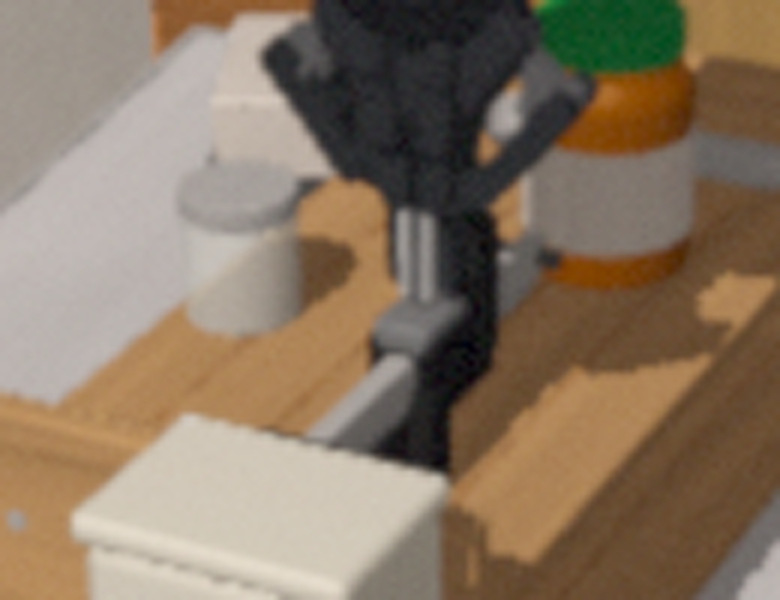

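The jaw is moving with the finger, about half-way along, and the canister and jar look undisturbed. Continuing.

```bash
python3 -m crank '[[1,-0.8,0.01,0,0,0,0],[1,-1,0.01,0,0,0,0],[1,-1,0.01,0,0,0,0],[1,-0.8,0.01,0,0,0,0],[1,0,0,0,0,0,0]]'
python3 -m crank '[[1,-0.4,0,0,0,0,0],[1,-0.3,0,0,0,0,0],[1,-0.2,0,0,0,0,0],[1,0,0,0,0,0,0]]'
```

```text
time: 8.4
eef_pos: [0.5497, -0.1265, 0.2229]
tcp_rot: [0.745, 0.667, -0.0, -0.0]
contact_force: [-0.9, 0.2, 4.7]
opening: 0.001
time: 8.8
eef_pos: [0.5489, -0.1346, 0.2229]
tcp_rot: [0.745, 0.667, 0.0, -0.0]
contact_force: [-1.6, 1.5, 4.9]
opening: -0.001
```

```bash
python3 -m crank '[[1,-0.3,0,0,0,0,0],[1,-0.2,0,0,0,0,0],[1,0,0,0,0,0,0]]'; python3 -m crank '[[1,-0.2,0,0,0,0,0],[1,-0.1,0,0,0,0,0],[1,0,0,0,0,0,0]]'
```

```text
time: 9.1
eef_pos: [0.5484, -0.1382, 0.2228]
tcp_rot: [0.745, 0.667, 0.001, -0.002]
contact_force: [-0.1, 5.0, 6.6]
opening: -0.001
time: 9.4
eef_pos: [0.5484, -0.1384, 0.2229]
tcp_rot: [0.745, 0.667, 0.004, -0.004]
contact_force: [-0.5, 13.3, 8.3]
opening: 0.001
```

The tip has stopped at y=-0.138 and the force has risen to 13 N, so the jaw is at the stop pin. I'll unload slightly and lift straight up.

```bash
python3 -m crank '[[1,0.2,0,0,0,0,0],[1,0,0,-0.6,0,0,0],[1,0,0,-1,0,0,0],[1,0,0,-2,0,0,0],[1,0,0,-4,0,0,0]]'
python3 -m crank '[[1,0,0,-4,0,0,0],[1,5,0,-3,0,0,0],[1,5,0,0,0,0,0],[1,5,0,0,0,0,0],[1,0,0,0,0,0,0]]'
python3 - <<'E'
from h import *
C={n:read_camera(n) for n in("side","top","wrist")}
for n in("side","top"):
    c=C[n]["color"]; c=c[120:220,250:380] if n=="side" else c[100:240,220:520]
    f=6 if n=="side" else 2.6
    cv2.imwrite(f"pics/{n}5.png",cv2.resize(c[:,:,::-1],None,fx=f,fy=f,interpolation=2))
save(C["wrist"],"wrist5")
s=get_state();print(s["time"],s["eef_pos"],s["contact_force"])
for t,z in(("button_top",.213),("push_face",.222),("bar_end",.193),("canister",.135),("spoon",.135),("jar",.135)):
  for n in C:
    for r in place_of(t,n)[:1]: print(t,n,round(r["p"],2),np.round(r["location"]),atz(C[n],r["location"],z).round(4))
E
```

```text
time: 9.9
eef_pos: [0.5459, -0.1396, 0.2933]
tcp_rot: [0.745, 0.667, -0.003, -0.005]
contact_force: [0.4, 0.3, 0.7]
opening: 0.004
time: 10.4
eef_pos: [0.5638, 0.0061, 0.3632]
tcp_rot: [0.743, 0.669, -0.0, -0.001]
contact_force: [0.5, -0.3, 0.1]
opening: 0.0
10.55 [0.56385446 0.00117188 0.36302192] [ 0.21698271 -0.71560327  0.15648259]
button_top side 0.47 [328. 159.] [ 0.5508 -0.1306  0.213 ]
button_top top 0.49 [354. 188.] [ 0.5488 -0.1255  0.213 ]
push_face side 0.77 [335. 152.] [ 0.5396 -0.152   0.222 ]
push_face top 0.57 [368. 184.] [ 0.5519 -0.1508  0.222 ]
push_face wrist 0.5 [319. 320.] [ 0.5471 -0.1492  0.222 ]
bar_end side 0.58 [342. 159.] [ 0.5319 -0.179   0.193 ]
bar_end top 0.8 [387. 191.] [ 0.5444 -0.1867  0.193 ]
canister side 0.94 [292. 170.] [ 0.6684 -0.1964  0.135 ]
canister top 0.92 [381. 134.] [ 0.6709 -0.1872  0.135 ]
spoon side 0.55 [356. 144.] [ 0.563  -0.3963  0.135 ]
spoon top 0.84 [482. 184.] [ 0.5637 -0.377   0.135 ]
jar side 0.95 [348. 160.] [ 0.5525 -0.2954  0.135 ]
jar top 0.84 [434. 195.] [ 0.5452 -0.2834  0.135 ]
```

View pics/side5.png

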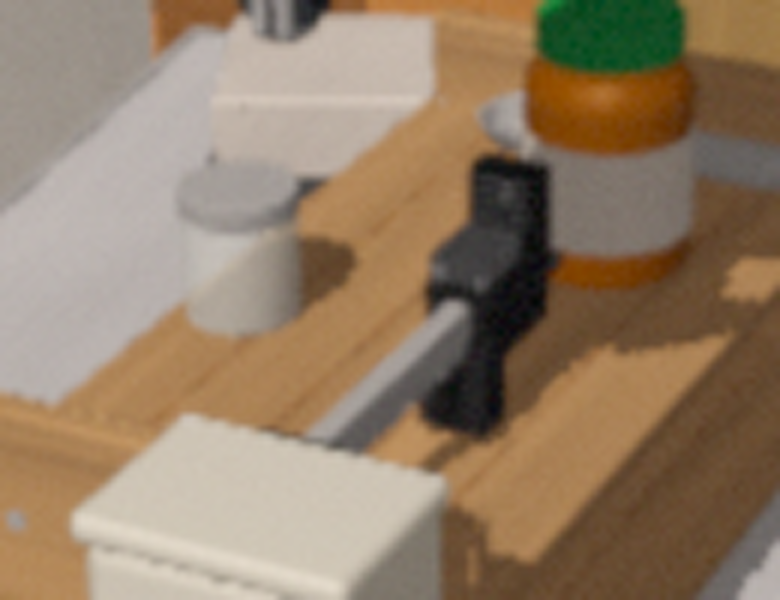

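View pics/top5.png

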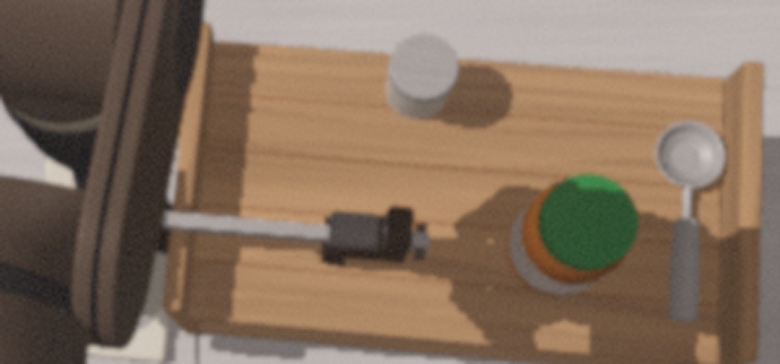

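View pics/wrist5.png

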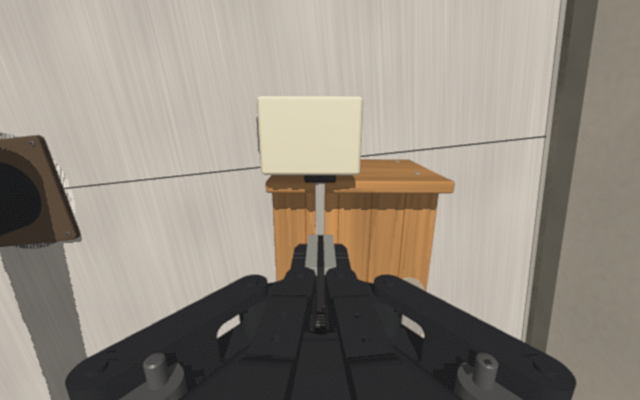

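The side view shows the jaw at (488,250) in the zoomed crop, at the far end of the bar, with the button standing proud. In the top view the push block sits right against the stop pin at (418,240). Jar, canister and spoon are where they were, and the hand is clear.

```bash
python3 -c "
from plant import *
print(sign_off())"
```

```text
the job is handed in; nothing more can be done
None
```

The jaw is pushed back to its stop, and I handed the job in at about 10.6 s of the 32 s allowed; no verdict is reported. With the fingers shut, I pressed the release button down about 7 mm. Holding it down, I pushed the jaw along the bar until the tip stopped dead and the push force rose to 13 N. Then I lifted straight up and moved the hand clear.

**Jaw:** in the last pictures it sits against the stop pin. The push face moved from about y = -0.055 to -0.150 m, or 95–96 mm along the bar against the 96 mm expected.

**Button:** it looks raised in the side view, but I judged that by eye and did not measure it.

**Things on the riser:** jar, canister and spoon stand or lie where they were. The top camera puts the canister and spoon within about 2 mm of their first positions. That camera had no jar reading at the start, so for the jar I relied on the pictures.

**Checks that disagreed or were missing:**
- The side camera's network readings were up to about 2 cm off. They put the jar 18 mm and the canister 12 mm from their first positions, so I relied on the top camera and the pictures instead.
- One early button reading from the side camera was plainly wrong, and I dropped it.
- The mug was not seen again after the first side view, and the push plate was not measured. The hand did not go near either.

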